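# Set and lock the stop pin on the setting block

### The job

Set the stop stand against its setting block: loosen the lock ring by swinging its handle anticlockwise, turn the hexagon adjuster clockwise until the stop pin bears on the block with a light but definite pressure of about 15 N, then swing the handle back clockwise until the lock ring is tight against its stop again. Never force the adjuster round while the ring is tight nor press the pin on the block with over 45 N; let go at the end, and leave the loose parts around the stand where they are.

Things in the scene. Friction and masses are not known exactly. Their poses are not given: they have to be found in the camera images.
- stop_stand: the fixed C-shaped stop stand, bolted down: steel base plate 155 x 92 x 12 mm, grey column at its back, grey arm reaching forward 65 to 92 mm above the bench. Origin on the bench, on the upright axis shared by pin, lock ring and adjuster; x points from the axis to the column, z up.
- setting_block: plain ground steel block 52 x 59 x 22 mm lying under the stop pin on a round pad of the stand; origin at the centre of its underside. The 12 mm steel stop pin hangs out of the arm above its middle; the gap between them (3 to 11 mm) differs each time and has to be found by feel.
- adjuster_knob (a point): centre (half-way up) of the aluminium hexagon adjuster on top of the stand: 36 mm across flats, 32 mm tall, 110 to 142 mm above the bench, nothing above it. Its own y axis is square to one pair of flats (others every 60 degrees), z is the turning axis, up. Clockwise from above drives the pin down; the hexagon keeps its height. While tight, the lock ring clamps it.
- adjuster (a joint): turn of the adjuster in rad, 0 at the start, grows clockwise; pin goes down 8 mm per rad. Unlocked it turns against a steady friction of about 0.2 N m and stays where left. The pin meets the block after 0.4 to 1.35 rad; from there the pin force grows by 14 N for each 0.1 rad, and the torque by 0.008 N m per newton: aim for about 0.12 N m more than it took to turn freely, measured the same way.
- lock_handle (a point): middle (121 mm up) of the upright black handle grip, 14 mm in diameter, 36 mm tall, 80 mm from the turning axis, its top 9 mm below the hexagon's top. It stands on a bar from the lock ring, a dark slotted disc 52 mm wide under the hexagon. Moved along its circle, anticlockwise from above loosens, clockwise tightens. Swinging takes about 4 N, seating on its stop over 7 N; it stays where it is left.
- lock_ring (a joint): turn of the lock ring in rad: about 0 = tight as found, grows anticlockwise (loosening), the adjuster comes free at about 0.25, end stops at -0.05 and 0.9. Tight, it doubles the torque needed to turn the adjuster, which must not be forced round then.
- bush_flanged: loose bystander, flanged steel bush 30 mm in diameter, 28 mm tall; origin under its centre
- bush_brass: loose bystander, brass bush 18 mm in diameter, 22 mm tall; origin under its centre
- ring_steel: loose bystander, plain steel ring lying flat, 36 mm in diameter, 12 mm high; origin under its centre
- bush_long: loose bystander, long steel bush 26 mm in diameter, 45 mm tall; origin under its centre
- stepped_shaft: loose bystander, stepped steel shaft standing on end, 17 mm in diameter, 80 mm tall; origin under its centre
- hex_key_5: loose bystander, black hexagon key lying flat, 32 x 90 x 4 mm; origin under its centre
- tweezers: loose bystander, steel tweezers lying flat, 16 x 120 x 16 mm; origin under its centre
Things that resemble listed ones, but are neither listed nor needed, are in the scene too. There is more than one size of the setting_block; the one meant has the size given above.

How it is judged:
On the way, in this order (a step that is already met when the one before it is completed fails the run):
1. the lock ring is loosened: swung at least 0.4 rad anticlockwise (value of joint lock_ring above 0.4 rad), for 0.2 s.
2. with the ring still loose, the pin bears on the setting block with 5 to 30 N (value of joint lock_ring above 0.3 rad and contact force between stop_stand and setting_block between 5 and 30 N), for 0.3 s.
At the end, for the whole second after the job is handed in: the lock ring is tight (handle within 0.1 rad of its zero) and the stop pin bears on the setting block with 5 to 30 N (value of joint lock_ring below 0.1 rad and contact force between stop_stand and setting_block between 5 and 30 N); the robot touches nothing.
It fails at once if the pin is pressed on the setting block with more than 45 N (contact force between stop_stand and setting_block above 45 N).
It fails at once if a loose bystander is moved more than 30 mm (distance of any of bush_flanged, bush_brass, ring_steel, bush_long, stepped_shaft, hex_key_5, tweezers from where it was at the start of the episode above 0.03 m).
It fails at once if the robot's fingers force the adjuster round (over 0.2 rad/s) while the lock ring is tight (below 0.15 rad) (value of joint lock_ring below 0.15 rad and (velocity of joint adjuster above 0.2 rad/s or velocity of joint adjuster below -0.2 rad/s) and contact force between the fingers and stop_stand above 1 N).
It also fails if it takes over 70 s, if anything falls off the work surface, if the arm or the gripper's body presses on something with over 40 N, if the wrist force passes 120 N, or if a joint passes its speed limit or range.

### The arm

A 7-joint arm with a two-finger parallel gripper is mounted at the origin on a cart in front of the work surface, level with it; the furniture and walls round the work are solid. World frame = base frame: x ahead of the robot, y to its left, z up, the work surface at z = 0. Lengths are in m, angles in rad, forces in N, time in s.
With the tool pointing down it reaches from about 0.425 to 0.825 m from the base axis. Payload 3.6 kg.
Tool frame: the origin (TCP) lies at the very end of the fingers, on their centre line; the grasp point (between the pads) lies arm.grasp_offset behind it (arm.grasp_offset is the distance from the TCP to the grasp point, in m); z points along the fingers, y is the line along which they close (so a half turn about z gives the same grasp; the last joint's range is limited). The gripper opens to 85 mm and grips with 20 to 120 N. Pads are 22 mm wide; open, the fingers measure 114 mm over their backs; the gripper's body (76 mm by 85 mm) begins 54 mm behind the grasp point. The pads swing forward as they close: fully open they stand 13 mm farther back than shut.
Start: joints at [1.24, 0.615, -0.013, 1.423, 0.008, 1.103, -0.04], TCP at [0.194, -0.62, 0.207] pointing down, gripper open.
Joint ranges: [-3.12, 3.12], [-0.3, 2.06], [-1.34, 1.32], [0.26, 2.42], [-1.36, 4.5], [0.01, 1.98], [-2.84, 2.84]. Speed limits (rad/s): [2.79, 2.79, 3.14, 3.14, 3.14, 3.14, 3.14].

### API

Orientations are given as [roll, pitch, yaw] about the fixed x, y, z axes, in that order (R = Rz(yaw) Ry(pitch) Rx(roll)).
In Python, from workcell import monitor, vision, order, arm gives the robot as it stands.
- The arm moves only by the tool jog_arm, never from a script. Its argument "targets" is one flat list of numbers, 7 for each row, row after row: the closure, from -1 (fully open) to 1 (shut), then the shift along the tool's x, y, z in m, then the turn, a rotation vector about the tool's x, y, z in degrees. A call has exactly 10 rows; each row shifts and turns the commanded pose from where the row before left it, along the tool's axes as they then stand; what a row does not reach is not made up. A row lasts 1/10 s, in which the tool goes at most 50 mm and 8.59 degrees, less where a joint would pass 70% of its speed; a pose out of reach is approached as far as the arm can. A call with a gripper value outside its range is refused whole. The fingers move at their own pace and stop on an object; "newtons" is the grip in N (left out, the last holds). Time passes only in rows, so rows that do not move let the fingers close, or fill a call up. It gives the time, the measured TCP pose, the force, the opening and the grip force at its end, in the units of the state.
- monitor.state(): the state, without advancing time (a new reading comes with each control period).
- vision.snapshot(name): name is "side" or "top"; returns a dict with "img" (400x640x3 uint8, red, green, blue), "fx", "fy", "cx", "cy" (pixels), "distortion" ([k1, k2, p1, p2, k3] as OpenCV has them; the pictures are not rectified), "T" (4x4, takes a point from camera to world coordinates). Camera axes: x right, y up, looking along -z (the intrinsics and any distortion apply to the point x, -y, -z); pixel columns grow to the right and rows downward; lengths in m; the calibration is good to about 2 mm. A picture is of the moment at which its call begins. There is no depth.
- order.close_job(): hands the job in; it is judged then, once.
The state is a dict: "time": time; "joint_pos": joint angles; "dq": joint speeds; "tau": joint torques, N m; "tool_pos": TCP position; "tool_rot": TCP orientation; "ft_force": force on the tool from outside, world axes, zero at the start; "wrist_torque": the same for the moment, N m; "width": finger opening in m; "finger_force": force on a finger pad.
Only numpy, scipy, OpenCV 4.12 (cv2) and the standard library are available. Lean on these libraries where they do the work, as an engineer would, in place of code of your own. Each camera call takes 0.05 s, during which the arm holds its last target. There are 200 camera calls.

## Working session

There is one attempt and no reset: what is moved stays moved. The work goes in short steps, Python scripts to look and compute and a tool call to move; the robot and the scene stay as the last step left them, time stands still between calls to the robot, and variables do not carry over. Pictures are saved under pics/ and viewed, at most 10 in all, crops included, and the job is handed in when it is done.

Besides the shell and the picture viewer there is one more tool, called after "Request:" by a JSON object that holds its "api" and its "payload", one argument or row to a line. jog_arm: Moves the arm, as the interface text tells. Its arguments: {"type":"object","properties":{"targets":{"type":"array","items":{"type":"number"}},"newtons":{"type":"number"}},"required":["targets"]}

```bash
mkdir -p pics; ls; cat > h.py <<'E'
import numpy as np, cv2
from workcell import monitor, vision, order, arm
def snap(n,f):
    s=vision.snapshot(n); cv2.imwrite(f,s["img"][:,:,::-1]); np.savez(f[:-4]+'.npz',**s); return s
def K(s): return np.array([[s["fx"],0,s["cx"]],[0,s["fy"],s["cy"]],[0,0,1.]])
def ray(s,px):
    u=cv2.undistortPoints(np.array([[px]],float),K(s),np.array(s["distortion"],float))[0,0]
    d=np.array(s["T"])[:3,:3]@np.array([u[0],-u[1],-1]); return np.array(s["T"])[:3,3],d
def atz(s,px,z):
    o,d=ray(s,px); return o+d*(z-o[2])/d[2]
def proj(s,P):
    T=np.linalg.inv(s["T"]); p=(T[:3,:3]@np.atleast_2d(P).T).T+T[:3,3]; p=p*[1,-1,-1]
    return cv2.projectPoints(p,np.zeros(3),np.zeros(3),K(s),np.array(s["distortion"],float))[0][:,0]
def tri(a,b):
    (o1,d1),(o2,d2)=a,b
    d1=d1/np.linalg.norm(d1); d2=d2/np.linalg.norm(d2)
    t=np.linalg.lstsq(np.c_[d1,-d2],o2-o1,rcond=None)[0]
    p,q=o1+t[0]*d1,o2+t[1]*d2; return (p+q)/2,np.linalg.norm(p-q)
E
python3 - <<'E'
from h import *
a=snap("side","pics/s0.png");b=snap("top","pics/t0.png")
for s in(a,b): print(np.round(s["T"],3),s["fx"],s["distortion"])
print(monitor.state(), arm.grasp_offset)
E
```

```text
pics
[[ 0.997  0.022 -0.079  0.475]
 [-0.081  0.424 -0.902 -0.966]
 [ 0.014  0.906  0.424  0.469]
 [ 0.     0.     0.     1.   ]] 497.47050632058637 [-0.1135341  0.         0.         0.         0.       ]
[[ 0.     0.993 -0.122  0.437]
 [-1.    -0.002 -0.018 -0.203]
 [-0.018  0.122  0.992  0.935]
 [ 0.     0.     0.     1.   ]] 364.2950042927204 [-0.05285992  0.          0.          0.          0.        ]
{'time': 0.1, 'joint_pos': array([ 1.24047602,  0.61583741, -0.01258722,  1.42476205,  0.00810552,
        1.10338333, -0.0404038 ]), 'dq': array([-0.00086025, -0.00306692,  0.00258049, -0.00293869,  0.0001645 ,
       -0.00268635, -0.00181399]), 'tau': array([ 1.48307572e-03, -4.70378602e+01,  2.60460014e-01, -1.71570736e+01,
        1.01257380e-02,  5.80049396e-03,  7.93227542e-06]), 'tool_pos': array([ 0.19422845, -0.61951864,  0.2062367 ]), 'tool_rot': array([-3.13925345e+00,  5.12644113e-05,  3.03860769e-01]), 'ft_force': array([ 0.04781598,  0.20780055, -0.38434947]), 'wrist_torque': array([ 0.01879867, -0.0108217 , -0.01432698]), 'finger_force': 0.0, 'width': 0.08538940386711995} 0.0187
```

View pics/s0.png

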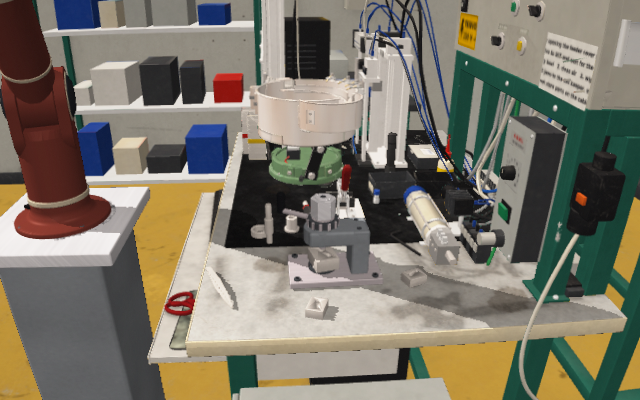

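View pics/t0.png

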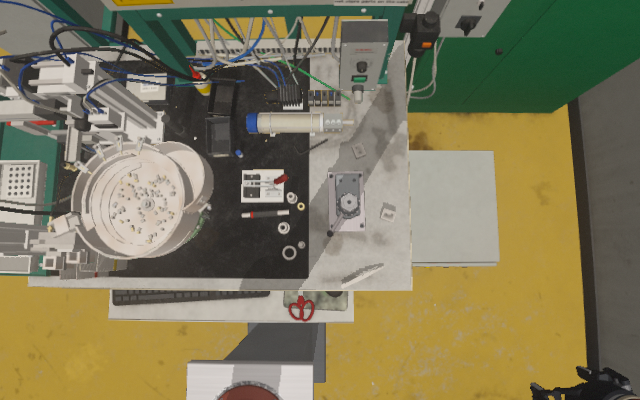

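The side view has the stand's hexagon at about (322,207), and the top view has it at (348,203). The handle seems to be near (331,233) in the top view. The only other hexagon-like things are the stacked rings and bushes at (290,222) and the bowl. Next I'll take a close crop of both views.

```bash
python3 - <<'E'
import cv2,numpy as np
a=cv2.imread('pics/t0.png')[155:255,300:400]; b=cv2.imread('pics/s0.png')[180:290,270:390]
r=lambda i,k:cv2.resize(i,None,fx=k,fy=k,interpolation=cv2.INTER_CUBIC)
A=r(a,4);B=cv2.resize(b,(400,367),interpolation=cv2.INTER_CUBIC);B=np.vstack([B,np.zeros((33,400,3),np.uint8)])
cv2.imwrite('pics/c0.png',np.hstack([A,B]))
E
```

```text
(no output)
```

View pics/c0.png

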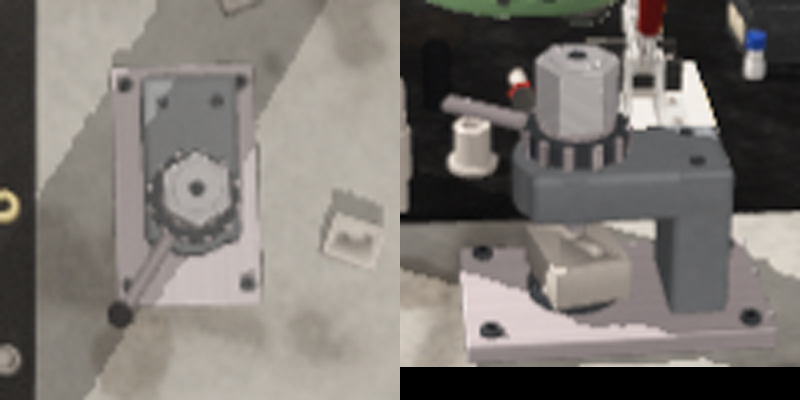

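The crop shows the hexagon's top centre at about top (349.1,201.9) and side (323.5,196.3). The handle's black top is at top (329.9,233.3) and its side view is near (281,203). The block lies under the pin.

```bash
cat > fit.py <<'E'
from h import *
from scipy.optimize import minimize
def ld(f): z=np.load(f); return {k:z[k] for k in z}
t=ld('pics/t0.npz'); s=ld('pics/s0.npz')
hx,e=tri(ray(t,(349.1,201.9)),ray(s,(323.5,196.3))); print('hex top',hx,e)
hd,e=tri(ray(t,(329.9,233.3)),ray(s,(281,196))); print('handle top',hd,e)
print('z-based hex',atz(t,(349.1,201.9),.142),atz(s,(323.5,196.3),.142),'handle',atz(t,(329.9,233.3),.139))
# hex yaw + position: gradient on outline of top face in both views
g={}
for n,v in(('t',t),('s',s)):
    b=cv2.GaussianBlur(cv2.cvtColor(v['img'],cv2.COLOR_RGB2GRAY).astype(np.float32),(0,0),.8)
    g[n]=np.hypot(cv2.Sobel(b,5,1,0),cv2.Sobel(b,5,0,1))
def outline(x,y,yaw):
    a=yaw+np.radians(np.arange(0,361,60)); r=.018/np.cos(np.pi/6)   # vertices: y axis normal to flat -> vertex along x
    V=np.c_[x+r*np.cos(a),y+r*np.sin(a),np.full(7,.142)]
    return np.vstack([V[i]+(V[i+1]-V[i])*np.linspace(0,1,20)[:,None] for i in range(6)])
def sc(n,v,p):
    q=proj(v,outline(*p)).astype(np.float32); return cv2.remap(g[n],q[:,0].copy(),q[:,1].copy(),1).mean()
for n,v in(('t',t),('s',s)):
    c=atz(t if n=='t' else s,(349.1,201.9) if n=='t' else (323.5,196.3),.142)
    res=[]
    for d in range(-30,30,3):
        res.append(max((sc(n,v,(c[0]+i,c[1]+j,np.radians(d))),d,i,j) for i in np.arange(-.004,.0041,.001) for j in np.arange(-.004,.0041,.001)))
    for r in sorted(res)[::-1][:6]: print(n,np.round(r,4))
E
python3 fit.py
```

```text
hex top [ 0.53911384 -0.24486485  0.14206363] 0.001338358424931614
handle top [ 0.47120375 -0.20259296  0.12513301] 0.0015630319778776793
z-based hex [ 0.53844768 -0.2448427   0.142     ] [ 0.53980694 -0.24455599  0.142     ] handle [ 0.46985066 -0.20261099  0.139     ]
t [1.778682e+02 3.000000e+00 0.000000e+00 1.000000e-03]
t [1.770792e+02 0.000000e+00 0.000000e+00 1.000000e-03]
t [1.769974e+02 6.000000e+00 0.000000e+00 1.000000e-03]
t [ 1.756691e+02 -3.000000e+00  0.000000e+00  1.000000e-03]
t [1.74612e+02 9.00000e+00 0.00000e+00 1.00000e-03]
t [ 1.732137e+02 -6.000000e+00  0.000000e+00  1.000000e-03]
s [ 2.068093e+02  6.000000e+00 -2.000000e-03 -4.000000e-03]
s [ 2.066025e+02  3.000000e+00 -2.000000e-03 -4.000000e-03]
s [ 2.060818e+02  9.000000e+00 -2.000000e-03 -4.000000e-03]
s [ 2.057827e+02  1.200000e+01 -2.000000e-03 -4.000000e-03]
s [ 2.056768e+02  1.500000e+01 -2.000000e-03 -4.000000e-03]
s [ 2.05346e+02  0.00000e+00 -2.00000e-03 -4.00000e-03]
```

Request:
{"api": "jog_arm", "payload": {
  "targets": [0,0.037,-0.03,0,0,0,0,0,0.037,-0.03,0,0,0,0,0,0.037,-0.03,0,0,0,0,0,0.037,-0.03,0,0,0,0,0,0.037,-0.03,0,0,0,0,0,0.037,-0.03,0,0,0,0,0,0.037,-0.03,0,0,0,0,0,0.037,-0.03,0,0,0,0,0,0.037,-0.03,0,0,0,0,0,0.037,-0.03,0,0,0,0],
  "newtons": 30
}}

```text
time: 1.1
tool_pos: [0.4583, -0.2215, 0.2071]
tool_rot: [-3.141, 0.0, 0.304]
ft_force: [1.0, -0.8, -0.1]
width: 0.0428
finger_force: 0.0
```

Request:
{"api": "jog_arm", "payload": {
  "targets": [0,0,0,0,0,0,7,0,0,0,0,0,0,7,0,0,0,0,0,0,7,0,0,0,0,0,0,7,0,0,0,0,0,0,7,0,0,0,0,0,0,7,0,0,0,0,0,0,7,0,0,0,0,0,0,0,0,0,0,0,0,0,0,0,0,0,0,0,0,0]
}}

```text
time: 2.1
tool_pos: [0.4576, -0.2232, 0.2072]
tool_rot: [-3.142, 0.0, -0.55]
ft_force: [0.2, 0.0, 0.8]
width: 0.0428
finger_force: 0.0
```

Request:
{"api": "jog_arm", "payload": {
  "targets": [0,0,-0.012,0,0,0,0,0,0,-0.012,0,0,0,0,0,0,0,0.02,0,0,0,0,0,0,0.02,0,0,0,0,0,0,0.017,0,0,0,0,0,0,0,0,0,0,0,0,0,0,0,0,0,0,0,0,0,0,0,0,0,0,0,0,0,0,0,0,0,0,0,0,0,0]
}}

```text
time: 3.1
tool_pos: [0.4708, -0.2029, 0.1511]
tool_rot: [-3.141, -0.001, -0.551]
ft_force: [-0.7, 0.2, -0.7]
width: 0.0426
finger_force: 0.0
```

```bash
python3 - <<'E'
from h import *
a=snap("side","pics/s1.png")["img"];b=snap("top","pics/t1.png")["img"]
st=monitor.state(); print(st['tool_pos'],st['wrist_torque'],st['joint_pos'])
r=lambda i:cv2.resize(i[:,:,::-1],(400,400),interpolation=cv2.INTER_CUBIC)
cv2.imwrite('pics/c1.png',np.hstack([r(b[175:255,300:380]),r(a[150:250,250:350])]))
E
```

```text
[ 0.47057462 -0.20289912  0.15078329] [-0.02318838 -0.02288958  0.04043169] [ 0.27963968  0.47412907  0.12317849  1.8932626  -0.08024624  0.77796885
 -1.67575664]
```

View pics/c1.png

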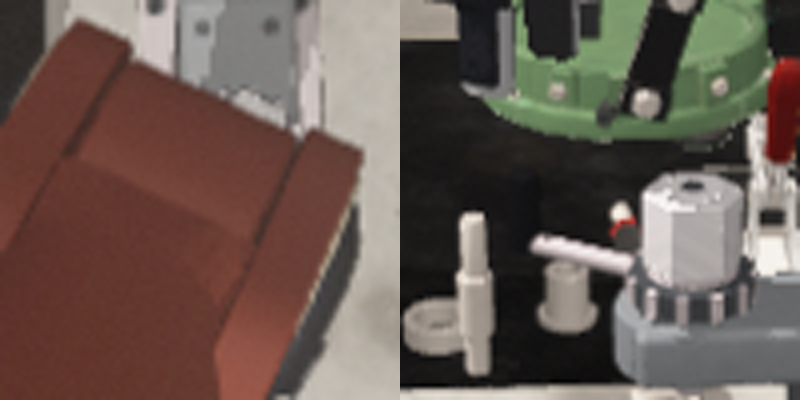

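The side crop shows the open fingers at about (490,90) and (555,50), either side of the handle near (525,210). The approach is centred, so I'll descend and grip.

Request:
{"api": "jog_arm", "payload": {
  "targets": [0,0,0,0.012,0,0,0,0,0,0,0.012,0,0,0,0,0,0,0.012,0,0,0,0,0,0,0,0,0,0,1,0,0,0,0,0,0,1,0,0,0,0,0,0,1,0,0,0,0,0,0,1,0,0,0,0,0,0,1,0,0,0,0,0,0,1,0,0,0,0,0,0]
}}

```text
time: 4.2
tool_pos: [0.4704, -0.2028, 0.1145]
tool_rot: [-3.141, -0.0, -0.551]
ft_force: [-0.6, 0.2, -0.7]
width: -0.0002
finger_force: 0.0
```

```bash
python3 - <<'E'
from h import *
a=snap("side","pics/s2.png")["img"];b=snap("top","pics/t2.png")["img"]
s=np.load('pics/s2.npz');s={k:s[k] for k in s}
for P in ([.4704,-.2028,.1145],[.470,-.2026,.139],[.470,-.2026,.103]): print(proj(s,P))
f=lambda i:cv2.convertScaleAbs(cv2.resize(i[:,:,::-1],(400,400),interpolation=cv2.INTER_CUBIC),alpha=1.5,beta=40)
s0=cv2.imread('pics/s0.png')[:,:,::-1]
cv2.imwrite('pics/c2.png',np.hstack([f(s0[170:230,260:320]),f(a[170:230,260:320])]))
E
```

```text
[[280.19383507 201.83854037]]
[[279.63337434 188.46245613]]
[[280.1067322  207.93878944]]
```

View pics/c2.png

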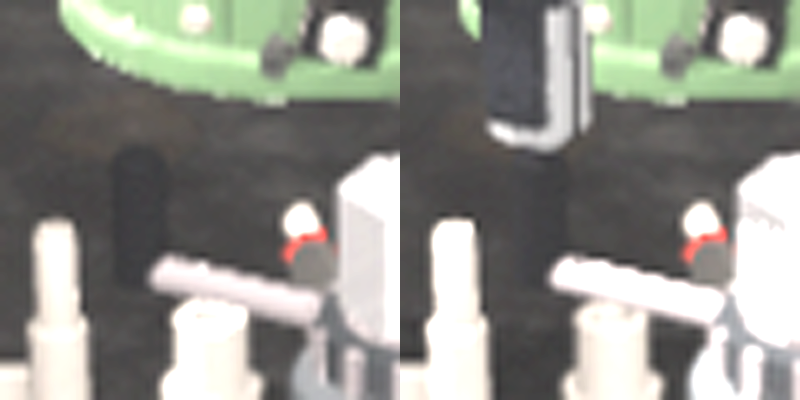

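```bash
python3 - <<'E'
from h import *
s=np.load('pics/s2.npz');s={k:s[k] for k in s}
for n,P in(('near1',(.456,-.227)),('far1',(.485,-.179)),('ctr2',(.4704,-.2028)),('near2',(.4667,-.209)),('hdl',(.470,-.2026))):
    print(n,[(z,proj(s,[*P,z])[0].round(1)) for z in (.095,.115,.133,.139,.15,.165,.18)])
st=monitor.state(); print(st['width'],st['tool_pos'],st['ft_force'],st['joint_pos'])
E
```

```text
near1 [(0.095, array([271.8, 218.8])), (0.115, array([271.5, 208. ])), (0.133, array([271.1, 198. ])), (0.139, array([271. , 194.6])), (0.15, array([270.8, 188.4])), (0.165, array([270.6, 179.8])), (0.18, array([270.3, 171. ]))]
far1 [(0.095, array([288.7, 206. ])), (0.115, array([288.6, 195.6])), (0.133, array([288.4, 186. ])), (0.139, array([288.4, 182.8])), (0.15, array([288.3, 176.9])), (0.165, array([288.2, 168.6])), (0.18, array([288. , 160.3]))]
ctr2 [(0.095, array([280.4, 212.2])), (0.115, array([280.2, 201.6])), (0.133, array([280. , 191.8])), (0.139, array([279.9, 188.5])), (0.15, array([279.7, 182.4])), (0.165, array([279.5, 174. ])), (0.18, array([279.3, 165.4]))]
near2 [(0.095, array([278.3, 213.9])), (0.115, array([278. , 203.2])), (0.133, array([277.7, 193.4])), (0.139, array([277.6, 190. ])), (0.15, array([277.5, 183.9])), (0.165, array([277.3, 175.4])), (0.18, array([277.1, 166.8]))]
hdl [(0.095, array([280.2, 212.2])), (0.115, array([279.9, 201.5])), (0.133, array([279.7, 191.8])), (0.139, array([279.6, 188.5])), (0.15, array([279.5, 182.4])), (0.165, array([279.3, 174. ])), (0.18, array([279.1, 165.4]))]
-0.0002348992134840801 [ 0.47035955 -0.20281823  0.11441171] [-0.07238345 -0.07491783  0.34950587] [ 0.28701358  0.52633115  0.11395335  1.93193967 -0.09016675  0.6880001
 -1.66677964]
```

The contrast-stretched side crop shows the handle at columns 277–285 and rows 192–213, so it is about 95–133 mm high. The closed fingertips end at row 191, just above its top, so the real tips are about 20 mm higher than the reported TCP. I'll open, go lower and grip again.

Request:
{"api": "jog_arm", "payload": {
  "targets": [0,0,0,-0.005,0,0,0,0,0,0,0,0,0,0,0,0,0,0,0,0,0,0,0,0,0,0,0,0,0,0,0,0,0,0,0,0,0,0,0.006,0,0,0,0,0,0,0.006,0,0,0,0,0,0,0.006,0,0,0,0,0,0,0.004,0,0,0,0,0,0,0,0,0,0]
}}

```text
time: 5.3
tool_pos: [0.4698, -0.2026, 0.0964]
tool_rot: [3.141, 0.002, -0.551]
ft_force: [0.6, 0.2, 0.6]
width: 0.0426
finger_force: 0.0
```

Request:
{"api": "jog_arm", "payload": {
  "targets": [1,0,0,0,0,0,0,1,0,0,0,0,0,0,1,0,0,0,0,0,0,1,0,0,0,0,0,0,1,0,0,0,0,0,0,1,0,0,0,0,0,0,1,0,0,0,0,0,0,1,0,0,0,0,0,0,1,0,0,0,0,0,0,1,0,0,0,0,0,0]
}}

```text
time: 6.3
tool_pos: [0.4705, -0.2027, 0.0975]
tool_rot: [-3.141, -0.0, -0.551]
ft_force: [1.0, 1.9, 4.5]
width: 0.0124
finger_force: 29.3
```

```bash
python3 - <<'E'
from h import *
a=snap("side","pics/s3.png")["img"]
f=lambda i:cv2.convertScaleAbs(cv2.resize(i[:,:,::-1],(500,500),interpolation=cv2.INTER_CUBIC),alpha=1.5,beta=40)
cv2.imwrite('pics/c3.png',f(a[150:230,250:330]))
E
```

```text
(no output)
```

View pics/c3.png

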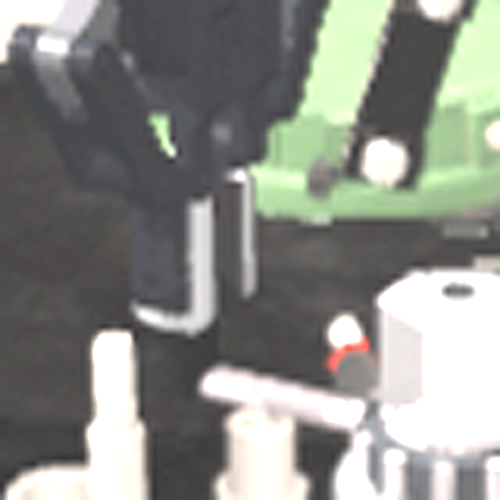

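It's gripped, but only the top of the handle: the tip is at about (170,325) in the crop, with the bar at (250,385). I'll regrip 8 mm lower.

Request:
{"api": "jog_arm", "payload": {
  "targets": [0.3,0,0,0,0,0,0,0.3,0,0,0,0,0,0,0.3,0,0,0.004,0,0,0,0.3,0,0,0.004,0,0,0,0.3,0,0,0,0,0,0,1,0,0,0,0,0,0,1,0,0,0,0,0,0,1,0,0,0,0,0,0,1,0,0,0,0,0,0,1,0,0,0,0,0,0]
}}

```text
time: 7.35
tool_pos: [0.4702, -0.2027, 0.0892]
tool_rot: [-3.142, 0.0, -0.551]
ft_force: [1.0, -0.1, -1.6]
width: 0.0128
finger_force: 29.2
```

Request:
{"api": "jog_arm", "payload": {
  "targets": [1,0.0002,0.0056,0,0,0,-4,1,0.0002,0.0056,0,0,0,-4,1,0.0002,0.0056,0,0,0,-4,1,0.0002,0.0056,0,0,0,-4,1,0.0002,0.0056,0,0,0,-4,1,0.0002,0.0056,0,0,0,-4,1,0.0002,0.0056,0,0,0,-4,1,0.0002,0.0056,0,0,0,-4,1,0.0002,0.0056,0,0,0,-4,1,0,0,0,0,0,0]
}}

```text
time: 8.35
tool_pos: [0.459, -0.2508, 0.0892]
tool_rot: [-3.141, -0.001, 0.077]
ft_force: [0.1, 0.6, -2.4]
width: 0.0126
finger_force: 29.3
```

Request:
{"api": "jog_arm", "payload": {
  "targets": [1,0,0,0,0,0,0,1,0,0,0,0,0,0,1,0,0,0,0,0,0,0.3,0,0,0,0,0,0,0.3,0,0,0,0,0,0,0.3,0,0,0,0,0,0,0.3,0,0,-0.02,0,0,0,0.3,0,0,-0.03,0,0,0,0.3,0,0,-0.03,0,0,0,0.3,0,0,0,0,0,0]
}}

```text
time: 9.35
tool_pos: [0.4614, -0.2527, 0.1735]
tool_rot: [3.137, -0.008, 0.076]
ft_force: [1.2, -0.9, -0.4]
width: 0.0299
finger_force: 0.0
```

```bash
python3 - <<'E'
from h import *
print(monitor.state()['tool_pos'],monitor.state()['joint_pos'],monitor.state()['wrist_torque'])
a=snap("side","pics/s4.png")["img"]
f=lambda i:cv2.convertScaleAbs(cv2.resize(i[:,:,::-1],(500,500),interpolation=cv2.INTER_CUBIC),alpha=1.3,beta=30)
cv2.imwrite('pics/c4.png',f(a[150:250,250:350]))
E
```

```text
[ 0.46135119 -0.25267961  0.17348941] [ 0.52532041  0.45912473 -0.09600431  1.83279136  0.05763256  0.84292602
 -1.09324323] [-0.07985924 -0.04740418 -0.00289772]
```

View pics/c4.png

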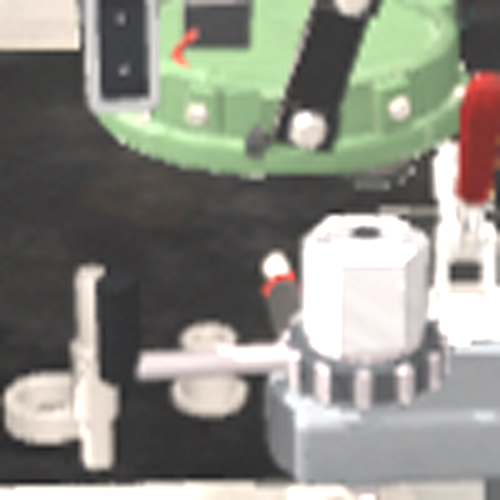

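The handle now stands at about crop (118,320), swung roughly 0.62 rad, and the fingers are clear above it. The hexagon's vertical edges at crop x 303, 343, 411 and 430 give a yaw of about 4°. Next I'll go above the hexagon with the tool at yaw 64°.

Request:
{"api": "jog_arm", "payload": {
  "targets": [-0.4,0.02,0,-0.01,0,0,0,-0.4,0.03,0,0,0,0,0,-0.4,0.028,-0.0015,0,0,0,0,-0.4,0,0,0,0,0,-8,-0.4,0,0,0,0,0,-8,-0.4,0,0,0,0,0,-8,-0.4,0,0,0,0,0,-8,-0.4,0,0,0,0,0,-8,-0.4,0,0,0,0,0,-8,-0.4,0,0,0,0,0,-8]
}}

```text
time: 10.4
tool_pos: [0.5353, -0.2434, 0.1778]
tool_rot: [-3.139, 0.0, 1.06]
ft_force: [0.1, -0.3, -0.4]
width: 0.0599
finger_force: 0.0
```

Request:
{"api": "jog_arm", "payload": {
  "targets": [-0.4,0,0,0,0,0,-4,-0.4,0,0,0,0,0,0,-0.4,0,0,0,0,0,0,-0.4,0,0,0,0,0,0,-0.4,0,0,0,0,0,0,-0.4,0,0,0,0,0,0,-0.4,0,0,0,0,0,0,-0.4,0,0,0,0,0,0,-0.4,0,0,0,0,0,0,-0.4,0,0,0,0,0,0]
}}

```text
time: 11.4
tool_pos: [0.5363, -0.2436, 0.1794]
tool_rot: [3.142, -0.0, 1.124]
ft_force: [-0.4, -0.4, -0.5]
width: 0.0597
finger_force: 0.0
```

Request:
{"api": "jog_arm", "payload": {
  "targets": [-0.4,0,0.003,0.02,0,0,0,-0.4,0,0,0.02,0,0,0,-0.4,0,0,0.02,0,0,0,-0.4,0,0,0.015,0,0,0,-0.4,0,0,0.01,0,0,0,-0.4,0,0,0,0,0,0,-0.4,0,0,0,0,0,0,-0.4,0,0,0,0,0,0,-0.4,0,0,0,0,0,0,-0.4,0,0,0,0,0,0]
}}

```text
time: 12.4
tool_pos: [0.5394, -0.245, 0.095]
tool_rot: [3.14, -0.0, 1.124]
ft_force: [0.3, 0.6, 0.2]
width: 0.0597
finger_force: 0.0
```

Request:
{"api": "jog_arm", "payload": {
  "targets": [1,0,0,0,0,0,0,1,0,0,0,0,0,0,1,0,0,0,0,0,0,1,0,0,0,0,0,0,1,0,0,0,0,0,0,1,0,0,0,0,0,0,1,0,0,0,0,0,0,1,0,0,0,0,0,0,1,0,0,0,0,0,0,1,0,0,0,0,0,0],
  "newtons": 60
}}

```text
time: 13.4
tool_pos: [0.5378, -0.2443, 0.0949]
tool_rot: [-3.139, 0.001, 1.124]
ft_force: [-3.3, 1.0, 6.0]
width: 0.0353
finger_force: 61.1
```

```bash
python3 - <<'E'
from h import *
s=monitor.state();print(s['tool_pos'],s['tool_rot'],s['ft_force'],s['wrist_torque'])
E
```

```text
[ 0.5377951  -0.24428183  0.09491572] [-3.13890027e+00  6.00230292e-04  1.12422868e+00] [-3.26313295  1.01847853  6.00654339] [0.31226828 0.62881881 0.02492598]
```

Request:
{"api": "jog_arm", "payload": {
  "targets": [1,0,0,0,0,0,2,1,0,0,0,0,0,2,1,0,0,0,0,0,2,1,0,0,0,0,0,2,1,0,0,0,0,0,2,1,0,0,0,0,0,2,1,0,0,0,0,0,2,1,0,0,0,0,0,2,1,0,0,0,0,0,1,1,0,0,0,0,0,1]
}}

```text
time: 14.4
tool_pos: [0.5377, -0.2442, 0.0949]
tool_rot: [-3.139, 0.002, 0.811]
ft_force: [-3.2, 1.3, 6.5]
width: 0.035
finger_force: 60.3
```

```bash
cat > q.py <<'E'
from h import *
s=monitor.state();print(s['time'],s['tool_pos'].round(4),s['tool_rot'].round(4),s['ft_force'].round(2),s['wrist_torque'].round(3),s['tau'][-1],s['joint_pos'][-1])
E
python3 q.py
```

```text
14.4 [ 0.5377 -0.2442  0.0949] [-3.139e+00  1.700e-03  8.106e-01] [-3.2   1.29  6.46] [0.286 0.696 0.184] -0.10915010003373027 -0.5740425780300432
```

Request:
{"api": "jog_arm", "payload": {
  "targets": [1,0,0,0,0,0,1,1,0,0,0,0,0,1,1,0,0,0,0,0,1,1,0,0,0,0,0,1,1,0,0,0,0,0,1,1,0,0,0,0,0,1,1,0,0,0,0,0,1,1,0,0,0,0,0,1,1,0,0,0,0,0,1,1,0,0,0,0,0,1]
}}

```text
time: 15.4
tool_pos: [0.5376, -0.2441, 0.0949]
tool_rot: [-3.139, 0.002, 0.636]
ft_force: [-3.3, -0.0, 6.2]
width: 0.0355
finger_force: 60.2
```

```bash
python3 q.py
```

```text
15.4 [ 0.5376 -0.2441  0.0949] [-3.1392e+00  2.0000e-03  6.3610e-01] [-3.29 -0.04  6.25] [0.298 0.677 0.209] -0.10767487110570073 -0.70974056466343
```

Request:
{"api": "jog_arm", "payload": {
  "targets": [1,0,0,0,0,0,1,1,0,0,0,0,0,1,1,0,0,0,0,0,1,1,0,0,0,0,0,1,1,0,0,0,0,0,1,1,0,0,0,0,0,1,1,0,0,0,0,0,1,1,0,0,0,0,0,1,1,0,0,0,0,0,1,1,0,0,0,0,0,1]
}}

```text
time: 16.4
tool_pos: [0.5376, -0.2441, 0.0949]
tool_rot: [-3.139, 0.002, 0.462]
ft_force: [-3.4, 0.9, 5.7]
width: 0.035
finger_force: 60.3
```

```bash
python3 q.py
```

```text
16.4 [ 0.5376 -0.2441  0.0949] [-3.1394e+00  2.4000e-03  4.6150e-01] [-3.39  0.86  5.69] [0.255 0.728 0.204] -0.10779631091281772 -0.844994144932684
```

Request:
{"api": "jog_arm", "payload": {
  "targets": [1,0,0,0,0,0,1,1,0,0,0,0,0,1,1,0,0,0,0,0,1,1,0,0,0,0,0,1,1,0,0,0,0,0,1,1,0,0,0,0,0,1,1,0,0,0,0,0,1,1,0,0,0,0,0,1,1,0,0,0,0,0,1,1,0,0,0,0,0,1]
}}

```text
time: 17.4
tool_pos: [0.5376, -0.244, 0.0949]
tool_rot: [-3.14, 0.003, 0.287]
ft_force: [-2.9, 1.1, 5.5]
width: 0.0352
finger_force: 60.3
```

```bash
python3 q.py
```

```text
17.4 [ 0.5376 -0.244   0.0949] [-3.1396e+00  2.7000e-03  2.8710e-01] [-2.89  1.06  5.49] [0.307 0.791 0.204] -0.12032467871904373 -0.979843854291663
```

Request:
{"api": "jog_arm", "payload": {
  "targets": [1,0,0,0,0,0,1,1,0,0,0,0,0,1,1,0,0,0,0,0,1,1,0,0,0,0,0,1,1,0,0,0,0,0,1,1,0,0,0,0,0,1,1,0,0,0,0,0,1,1,0,0,0,0,0,1,1,0,0,0,0,0,1,1,0,0,0,0,0,1]
}}

```text
time: 18.4
tool_pos: [0.5376, -0.244, 0.0949]
tool_rot: [-3.14, 0.003, 0.113]
ft_force: [-4.3, 1.7, 6.2]
width: 0.0349
finger_force: 59.7
```

```bash
python3 q.py
```

```text
18.4 [ 0.5376 -0.244   0.0949] [-3.1401e+00  3.1000e-03  1.1350e-01] [-4.25  1.7   6.2 ] [0.36  0.714 0.369] -0.26079696603119373 -1.1139111749567383
```

The pin is bearing. Torque is up by about 0.16 N m, which is roughly 20 N, so I'll ease back 2° to get about 15 N.

Request:
{"api": "jog_arm", "payload": {
  "targets": [1,0,0,0,0,0,-1,1,0,0,0,0,0,-1,1,0,0,0,0,0,0,1,0,0,0,0,0,0,1,0,0,0,0,0,0,1,0,0,0,0,0,0,1,0,0,0,0,0,0,1,0,0,0,0,0,0,1,0,0,0,0,0,0,1,0,0,0,0,0,0]
}}

```text
time: 19.4
tool_pos: [0.5376, -0.244, 0.0949]
tool_rot: [-3.14, 0.003, 0.147]
ft_force: [-3.4, 1.9, 5.5]
width: 0.0351
finger_force: 60.9
```

```bash
python3 q.py
```

```text
19.4 [ 0.5376 -0.244   0.0949] [-3.1397e+00  2.8000e-03  1.4730e-01] [-3.4   1.89  5.47] [0.365 0.74  0.072] -0.05768264760263264 -1.0874511610876834
```

Request:
{"api": "jog_arm", "payload": {
  "targets": [0.4,0,0,0,0,0,0,-0.4,0,0,0,0,0,0,-0.4,0,0,0,0,0,0,-0.4,0,0,0,0,0,0,-0.4,0,0,0,0,0,0,-0.4,0,0,-0.02,0,0,0,-0.4,0,0,-0.03,0,0,0,-0.4,0,0,-0.03,0,0,0,-0.4,0,0,0,0,0,0,-0.4,0,0,0,0,0,0],
  "newtons": 30
}}

```text
time: 20.4
tool_pos: [0.5393, -0.245, 0.1748]
tool_rot: [3.141, -0.001, 0.147]
ft_force: [0.0, 0.6, -0.5]
width: 0.0601
finger_force: 0.0
```

```bash
python3 q.py
```

```text
20.4 [ 0.5393 -0.245   0.1748] [ 3.141e+00 -1.100e-03  1.467e-01] [ 0.03  0.58 -0.52] [-0.01   0.027  0.004] 0.0006535467036883347 -1.0778251586642773
```

Request:
{"api": "jog_arm", "payload": {
  "targets": [0.2,-0.025,0,0,0,0,0,0.2,-0.03,0,0,0,0,0,0.2,-0.025,-0.006,0,0,0,0,0.2,0,0,0,0,0,4,0.2,0,0,0,0,0,0,0.2,0,0,0,0,0,0,0.2,0,0,0,0,0,0,0.2,0,0,0,0,0,0,0.2,0,0,0,0,0,0,0.2,0,0,0,0,0,0]
}}

```text
time: 21.4
tool_pos: [0.4592, -0.2505, 0.1742]
tool_rot: [-3.141, 0.0, 0.077]
ft_force: [0.5, 0.0, -0.4]
width: 0.0342
finger_force: 0.0
```

Request:
{"api": "jog_arm", "payload": {
  "targets": [0.2,0,0,0.02,0,0,0,0.2,0,0,0.02,0,0,0,0.2,0,0,0.02,0,0,0,0.2,0,0,0.015,0,0,0,0.2,0,0,0.01,0,0,0,0.2,0,0,0,0,0,0,1,0,0,0,0,0,0,1,0,0,0,0,0,0,1,0,0,0,0,0,0,1,0,0,0,0,0,0]
}}

```text
time: 22.4
tool_pos: [0.4597, -0.2508, 0.0901]
tool_rot: [3.141, -0.002, 0.077]
ft_force: [-0.5, 0.2, 1.8]
width: 0.0126
finger_force: 29.4
```

Request:
{"api": "jog_arm", "payload": {
  "targets": [1,0.0002,-0.0056,0,0,0,4,1,0.0002,-0.0056,0,0,0,4,1,0.0002,-0.0056,0,0,0,4,1,0.0002,-0.0056,0,0,0,4,1,0.0002,-0.0056,0,0,0,4,1,0.0002,-0.0056,0,0,0,4,1,0.0002,-0.0056,0,0,0,4,1,0.0002,-0.0056,0,0,0,4,1,0.0002,-0.0056,0,0,0,4,1,0,0,0,0,0,0]
}}

```text
time: 23.4
tool_pos: [0.4709, -0.203, 0.09]
tool_rot: [3.141, -0.001, -0.551]
ft_force: [-1.2, -0.9, 3.4]
width: 0.0125
finger_force: 29.7
```

```bash
python3 q.py
```

```text
23.4 [ 0.4709 -0.203   0.09  ] [ 3.1407e+00 -1.2000e-03 -5.5130e-01] [-1.16 -0.89  3.42] [-0.255  0.318 -0.009] -0.16022689640522003 -1.6309961605706769
```

Back at the zero. Now I'll press it on gently until it seats.

Request:
{"api": "jog_arm", "payload": {
  "targets": [1,0,-0.001,0,0,0,0.7,1,0,-0.001,0,0,0,0.7,1,0,-0.001,0,0,0,0.7,1,0,-0.001,0,0,0,0.7,1,0,0,0,0,0,0,1,0,0,0,0,0,0,1,0,0,0,0,0,0,1,0,0,0,0,0,0,1,0,0,0,0,0,0,1,0,0,0,0,0,0]
}}

```text
time: 24.4
tool_pos: [0.4725, -0.2004, 0.09]
tool_rot: [3.141, -0.001, -0.601]
ft_force: [-3.2, -1.8, 5.3]
width: 0.0125
finger_force: 29.9
```

```bash
python3 q.py
```

```text
24.4 [ 0.4725 -0.2004  0.09  ] [ 3.1408e+00 -9.0000e-04 -6.0090e-01] [-3.18 -1.81  5.26] [-0.558  0.561  0.043] -0.028537504258565605 -1.6733146581240461
```

Request:
{"api": "jog_arm", "payload": {
  "targets": [1,0,-0.001,0,0,0,0,1,0,-0.001,0,0,0,0,1,0,-0.001,0,0,0,0,1,0,0,0,0,0,0,1,0,0,0,0,0,0,1,0,0,0,0,0,0,1,0,0,0,0,0,0,1,0,0,0,0,0,0,1,0,0,0,0,0,0,1,0,0,0,0,0,0]
}}

```text
time: 25.4
tool_pos: [0.4735, -0.199, 0.0899]
tool_rot: [3.139, -0.001, -0.602]
ft_force: [-3.3, -4.1, 5.4]
width: 0.0127
finger_force: 29.9
```

```bash
python3 q.py
```

```text
25.4 [ 0.4735 -0.199   0.0899] [ 3.1394e+00 -7.0000e-04 -6.0250e-01] [-3.29 -4.08  5.39] [-0.876  0.825 -0.134] 0.0790532841347158 -1.6789846597151616
```

Request:
{"api": "jog_arm", "payload": {
  "targets": [1,0,-0.001,0,0,0,0,1,0,-0.001,0,0,0,0,1,0,-0.001,0,0,0,0,1,0,-0.001,0,0,0,0,1,0,0,0,0,0,0,1,0,0,0,0,0,0,1,0,0,0,0,0,0,1,0,0,0,0,0,0,1,0,0,0,0,0,0,1,0,0,0,0,0,0]
}}

```text
time: 26.4
tool_pos: [0.4747, -0.1972, 0.0899]
tool_rot: [3.137, -0.0, -0.605]
ft_force: [-4.7, -6.2, 6.8]
width: 0.0122
finger_force: 30.0
```

```bash
python3 q.py
```

```text
26.4 [ 0.4747 -0.1972  0.0899] [ 3.1375e+00 -5.0000e-04 -6.0480e-01] [-4.74 -6.23  6.83] [-1.322  1.128 -0.172] 0.2135514048859477 -1.6865566429717398
```

Request:
{"api": "jog_arm", "payload": {
  "targets": [0.2,0,0,0,0,0,0,0.2,0,0,0,0,0,0,0.2,0,0.004,0,0,0,0,0.2,0,0,0,0,0,0,0.2,0,0,-0.02,0,0,0,0.2,0,0,-0.03,0,0,0,0.2,0,0,-0.04,0,0,0,0.2,0,0,-0.04,0,0,0,0.2,-0.04,0,0,0,0,0,0.2,-0.04,0,0,0,0,0]
}}

```text
time: 27.4
tool_pos: [0.4092, -0.1511, 0.2204]
tool_rot: [-3.14, -0.003, -0.6]
ft_force: [-0.1, 0.7, -0.1]
width: 0.0344
finger_force: 0.0
```

Request:
{"api": "jog_arm", "payload": {
  "targets": [0.2,-0.02,-0.04,0,0,0,0,0.2,0,0,0,0,0,0,0.2,0,0,0,0,0,0,0.2,0,0,0,0,0,0,0.2,0,0,0,0,0,0,0.2,0,0,0,0,0,0,0.2,0,0,0,0,0,0,0.2,0,0,0,0,0,0,0.2,0,0,0,0,0,0,0.2,0,0,0,0,0,0]
}}

```text
time: 28.4
tool_pos: [0.4147, -0.1071, 0.2193]
tool_rot: [-3.142, 0.0, -0.6]
ft_force: [-0.5, 0.1, -0.7]
width: 0.034
finger_force: 0.0
```

```bash
python3 - <<'E'
from h import *
a=snap("side","pics/s5.png")["img"]
f=lambda i:cv2.convertScaleAbs(cv2.resize(i[:,:,::-1],(400,400),interpolation=cv2.INTER_CUBIC),alpha=1.4,beta=35)
s0=cv2.imread('pics/s0.png')[:,:,::-1]
cv2.imwrite('pics/c5.png',np.hstack([f(s0[180:290,250:360]),f(a[180:290,250:360])]))
E
```

View pics/c5.png

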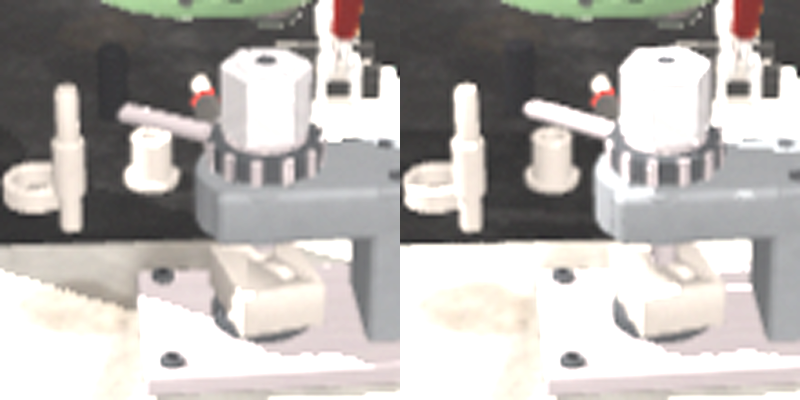

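The crop shows the handle at about (520,75), just past where it stood at the start ((112,75) in the left half), so the ring is tight. The pin at (665,260) is down on the block, the bystanders haven't moved and the gripper is clear. I'm handing in the job.

```bash
python3 -c "
from workcell import order
print(order.close_job())"
```

```text
the job is handed in; nothing more can be done
None
```

The job is handed in, with no verdict returned: by torque the stop pin bears on the block with an estimated 15 N, the lock ring was swung back and pressed onto its stop with about 8 N, the gripper is clear, and the loose parts in the final side-camera crop had not visibly moved.

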